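Unlock the first-aid box and hold the key turned

ROBOT

A 6-joint arm with a two-finger parallel gripper is mounted at the origin on a cart in front of the work surface, level with it; the furniture and walls round the work are solid. World frame = base frame: x ahead of the robot, y to its left, z up, the work surface at z = 0. Lengths are in m, angles in rad, forces in N, time in s.
With the tool pointing down it reaches from about 0.225 to 0.875 m from the base axis. Payload 3.4 kg.
Tool frame: the origin (TCP) lies at the very end of the fingers, on their centre line; the grasp point (between the pads) lies 19 mm behind it (manip.pinch_z is the distance from the TCP to the grasp point, in m); z points along the fingers, y is the line along which they close (so a half turn about z gives the same grasp; the last joint's range is limited). The gripper opens to 85 mm and grips with 20 to 120 N. Pads are 22 mm wide; open, the fingers measure 114 mm over their backs; the gripper's body (76 mm by 85 mm) begins 54 mm behind the grasp point. The pads swing forward as they close: fully open they stand 13 mm farther back than shut.
Start: joints at [1.227, 0.276, 1.505, -0, 1.361, -0.121], TCP at [0.127, 0.561, 0.231] pointing down, gripper open.
Joint ranges: [-2.89, 2.89], [-0.75, 2.08], [0.22, 2.7], [-1.18, 4.32], [0.11, 2.71], [-2.7, 2.7]. Speed limits (rad/s): [2.57, 2.57, 3.14, 3.14, 3.14, 3.14].

INTERFACE

Orientations are given as a unit quaternion [w, x, y, z].
In Python, from rig import manip gives the robot as it stands. The module is installed in compiled form; this text tells all that it offers.
- The arm moves only by the shell command python3 -m jog 'ROWS' [FORCE]. ROWS is JSON, a list of rows, each an object of numbers: "dx", "dy", "dz": the shift along the tool's x, y, z each as a share of 25 cm, from -1 to 1; "ax", "ay", "az": the turn, a rotation vector about the tool's x, y, z each as a share of 90 degrees, from -1 to 1; "grip": the opening, from -1 (shut) to 1 (fully open), so that 0 is half open. A call has 1 to 5 rows; each row is the pose to reach, as a shift and turn from the pose commanded when the call began, along the tool's axes at that moment; what a row does not reach only later rows make up. A row lasts 1/12 s, in which the tool goes at most 41.7 mm and 7.16 degrees, less where a joint would pass 70% of its speed; a pose out of reach is approached as far as the arm can. A call with a number of a shift or a turn outside -1 to 1 is refused whole. A call with a gripper value outside its range is refused whole. The fingers move at their own pace and stop on an object; FORCE is the grip in N (left out, the last holds). Time passes only in rows, so rows that repeat a pose let the fingers close. It gives the time, the measured TCP pose, the force, the opening and the grip force at its end, in the units of the state.
- manip.get_state(): the state, without advancing time (a new reading comes with each control period).
- manip.get_image(name): name is "side" or "top"; returns a dict with "img" (420x560x3 uint8, red, green, blue), "mtx" (3x3 intrinsics, pixels), "world_to_cam" (4x4, takes a point from world to camera coordinates). Camera axes: x right, y down, z forward; pixel columns grow to the right and rows downward; lengths in m; the calibration is good to about 2 mm. A picture is of the moment at which its call begins. There is no depth.
- manip.sign_off(): hands the job in; it is judged then, once.
The state is a dict: "clock": time; "qpos": joint angles; "qd": joint speeds; "effort": joint torques, N m; "position": TCP position; "ee_rot": TCP orientation; "contact_force": force on the tool from outside, world axes, zero at the start; "moment": the same for the moment, N m; "width": finger opening in m; "gripper_force": force on a finger pad.
Only numpy, scipy, OpenCV 4.12 (cv2) and the standard library are available. Lean on these libraries where they do the work, as an engineer would, in place of code of your own. Each camera call takes 0.05 s, during which the arm holds its last target. There are 200 camera calls.

TASK

Take the red-headed key out of the key stand, push it fully home in the lock on the lid of the white first-aid box (its pins are sticky, so it may need a wiggle), and only then turn it clockwise, seen from above, to its stop, about a quarter turn, so that the bolt draws back. The lock springs back when let go: finish still gripping the key, fully in and held turned. Leave the blue-headed key in the stand and do not disturb the tin, the honey jar and the apple.

Things in the scene. Friction and masses are not known exactly. Their poses are not given: they have to be found in the camera images.
- red_key: Fits the lock. Stands upright in the stand, ~40 g. Origin: tip of blade, z up to the head. Steel blade 16 mm wide (x), 5 thick (y), z 0-32 mm, tapering to 9 mm wide in the lowest 10; steel shoulder 29 x 9, z 32-36, rests on stand or lock face; flat red head 36 wide (x), 10 thick (y), z 36-80. Best gripped across its thickness (along y) at z = 62. A half turn about z makes no difference.
- blue_key: A key of another lock, alike but with a blue head and a blade 20 mm wide, which does not go into this lock. Stands in the stand's other slot; leave it. Same origin and axes as the red key. Which slot holds which key varies.
- key_stand: Fixed wooden block 50 x 150 x 42 mm (x, y, z), origin at the centre of its underside. Two upright slots, 22 mm along y, 7 mm along x and 36 mm deep, at y = -40 and +40 mm; the keys' width lies along the stand's y.
- aid_box: White steel first-aid box with green crosses, 154 x 184 mm, fixed; origin at the centre of its underside, lid top at z = 72 mm. In the middle of the lid a round steel lock housing 47 mm wide, 12 mm high, with a brass plug. A steel bolt runs on the lid from the housing towards the box's -x side, through a dark keeper.
- lock_mouth (a point): Centre of the keyway's mouth on the lock axis, 84 mm above the counter; z up; does not turn with the plug. At rest the keyway is 18 mm (x) by 7 mm (y), flared over its top 4 mm to 24 x 13. Key fully home: shoulder on the face, key origin at z = -32 mm. Sticky spring pins in its two narrow ends, 13 and 21 mm down, are pushed aside by the blade: about 5 to 15 N, less with a small wiggle about z.
- plug (a joint): Turn of the brass plug, rad: 0 at rest (keyway along the point's x), grows clockwise seen from above to a stop at 1.5. A spring returns it to 0: about 0.03 N m at rest, 0.10 N m at the stop. The key has about 0.13 rad of play in the keyway.
- bolt (a joint): Travel of the bolt, m: 0 thrown (through the keeper), 0.014 drawn back. Driven by the plug, 9.5 mm per rad.
- tuna: Low round tin, 86 mm wide, 40 mm high, bystander; origin at the centre of its underside.
- honey_jar: Glass honey jar with a grey lid, 71 mm wide, 110 mm high, bystander; origin at the centre of its underside.
- apple: Red apple, 71 mm wide, bystander; origin at the centre of its underside.
Mind the look-alikes: they are no part of the job. There is more than one size of the red_key; the one meant has the size given above.

How it is judged:
By the outcome, as a careful person would: the job done as asked, in the order asked, and still so for the second after the job is handed in, while the arm keeps its last pose, push and grip.
It also fails if it takes over 43 s, if anything falls off the work surface, if the arm or the gripper's body presses on something with over 40 N, if the wrist force passes 120 N, or if a joint passes its speed limit or range.

## Working session

There is one attempt and no reset: what is moved stays moved. The work goes in short steps, Python scripts to look and compute and a shell command to move; the robot and the scene stay as the last step left them, time stands still between calls to the robot, and variables do not carry over. Pictures are saved under pics/ and viewed, at most 10 in all, crops included, and the job is handed in when it is done.

```bash
mkdir -p pics; cat > h.py <<'E'
import numpy as np, cv2
from rig import manip
def shot(n,f=None):
    d=manip.get_image(n)
    if f: cv2.imwrite('pics/'+f,cv2.cvtColor(d['img'],cv2.COLOR_RGB2BGR))
    return d
def ray(d,uv,z):
    T=np.array(d['world_to_cam']);R=T[:3,:3];c=-R.T@T[:3,3]
    v=R.T@np.linalg.inv(d['mtx'])@np.array([uv[0],uv[1],1.])
    return c+v*(z-c[2])/v[2]
def proj(d,p):
    T=np.array(d['world_to_cam']);q=np.array(d['mtx'])@(T[:3,:3]@np.array(p)+T[:3,3]);return q[:2]/q[2]
E
python3 - <<'E'
from h import *
for n in('side','top'):
    d=shot(n,n+'0.png');T=np.array(d['world_to_cam']);print(n,-T[:3,:3].T@T[:3,3],T[2,:3],d['mtx'][0][0])
s=manip.get_state();print({k:np.round(v,3).tolist() for k,v in s.items()},manip.pinch_z)
E
```

```text
side [0.53621205 0.94190913 0.70130328] [-0.00796452 -0.76759451 -0.64088629] 468.087037649728
top [0.38435713 0.23534118 1.01025337] [ 0.16796811 -0.00809515 -0.98575919] 416.2832786071403
{'clock': 0.1, 'qpos': [1.227, 0.277, 1.506, -0.0, 1.361, -0.121], 'qd': [-0.001, -0.001, -0.002, -0.001, 0.002, -0.0], 'effort': [0.001, -41.77, -24.64, -0.0, 0.006, 0.0], 'position': [0.127, 0.56, 0.231], 'ee_rot': [-0.0, 0.111, 0.994, -0.001], 'contact_force': [-0.472, 0.465, -0.35], 'moment': [0.036, 0.046, 0.027], 'gripper_force': 0.0, 'width': 0.085} 0.0187
```

View pics/side0.png

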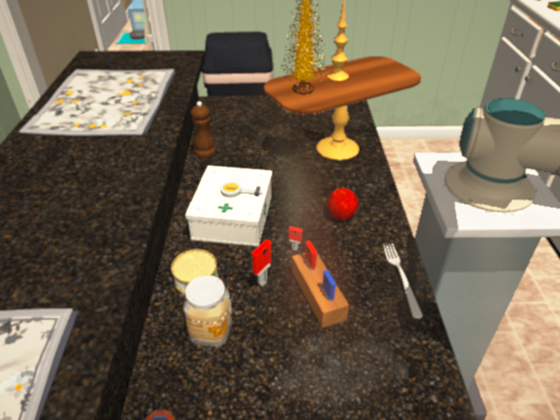

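View pics/top0.png

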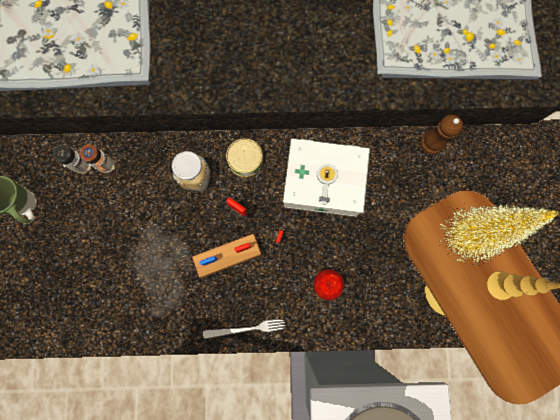

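The side view shows the box with its lock at about (232,188) and the stand at (318,290), with the red key at (312,255) and the blue at (328,285). The loose red keys at (262,258) and (295,235) are decoys. In the top view the lock is at (326,175), the red key at (245,247) and the stand's centre at (227,256). Next I'll measure with masks and enlarged crops.

```bash
python3 - <<'E'
from h import *
t=shot('top');s=shot('side')
def crop(d,x,y,w,h,W,H): return cv2.resize(cv2.cvtColor(d['img'][y:y+h,x:x+w],cv2.COLOR_RGB2BGR),(W,H),interpolation=cv2.INTER_CUBIC)
m=np.vstack([np.hstack([crop(t,185,225,80,60,400,300),crop(t,280,135,94,70,400,300)]),np.hstack([crop(s,280,225,80,60,400,300),crop(s,185,160,94,70,400,300)])])
cv2.imwrite('pics/m1.png',m)
def rects(d,f,x,y,w,h,n):
    c=d['img'][y:y+h,x:x+w]; H=cv2.cvtColor(c,cv2.COLOR_RGB2HSV); k=f(H).astype(np.uint8)
    for q in cv2.findContours(k,0,2)[0]:
        if cv2.contourArea(q)>15: print(n,cv2.contourArea(q),(cv2.boxPoints(cv2.minAreaRect(q))+[x,y]).round(1).tolist())
red=lambda H:((H[...,0]<6)|(H[...,0]>174))&(H[...,1]>190)&(H[...,2]>90)
blue=lambda H:(H[...,0]>100)&(H[...,0]<130)&(H[...,1]>120)
wood=lambda H:(H[...,0]>6)&(H[...,0]<18)&(H[...,1]>120)&(H[...,2]>100)
white=lambda H:(H[...,1]<40)&(H[...,2]>215)
yel=lambda H:(H[...,0]>15)&(H[...,0]<35)&(H[...,1]>80)&(H[...,2]>120)
rects(t,red,185,225,80,60,'tred');rects(t,blue,185,225,80,60,'tblue');rects(t,wood,185,225,80,60,'twood')
rects(t,white,275,130,105,90,'twhite');rects(t,yel,305,155,45,35,'tplug')
rects(s,red,285,235,80,50,'sred');rects(s,yel,205,170,50,30,'splug')
E
```

```text
tred 59.5 [[234.1, 247.8], [248.2, 242.1], [250.1, 246.8], [236.0, 252.4]]
tblue 62.5 [[199.2, 260.9], [214.9, 255.0], [216.6, 259.6], [200.9, 265.5]]
twood 1453.5 [[190.6, 256.1], [253.1, 232.3], [261.4, 254.1], [198.9, 277.9]]
twhite 4930.0 [[282.8, 201.7], [291.0, 137.7], [370.2, 147.9], [362.0, 211.9]]
tplug 148.5 [[317.0, 173.0], [326.5, 163.5], [336.5, 173.5], [327.0, 183.0]]
sred 133.0 [[305.7, 240.2], [315.1, 239.5], [317.2, 266.8], [307.8, 267.5]]
sred 39.0 [[289.0, 235.0], [300.0, 235.0], [300.0, 240.0], [289.0, 240.0]]
splug 91.0 [[223.0, 183.0], [238.0, 183.0], [238.0, 191.0], [223.0, 191.0]]
```

View pics/m1.png

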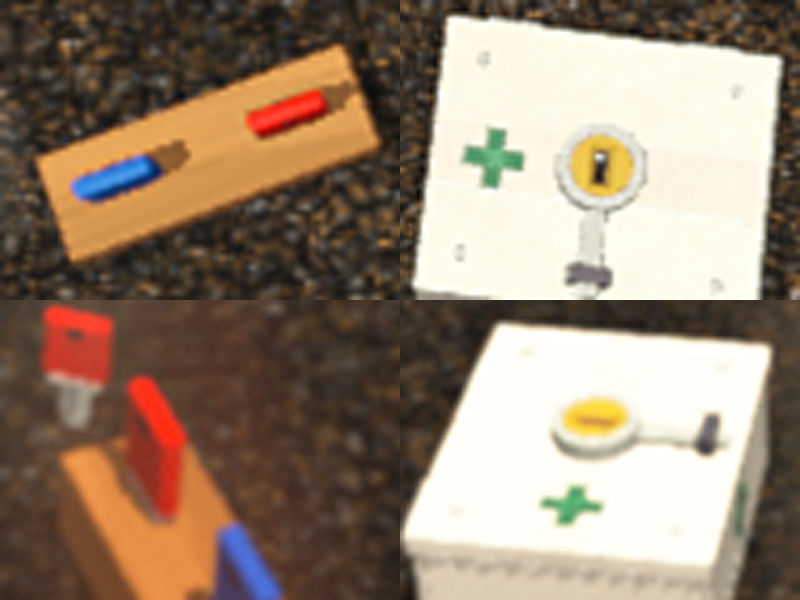

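The crops show the red key's top face at top-view pixel (242,247) and side-view pixel (311.6,247.4). The lock centre is at top (327,173.7) and side (231,186.5), and the bolt points to world -x.

```bash
python3 - <<'E'
from h import *
t=shot('top');s=shot('side')
r=lambda d,p,z:ray(d,p,z)[:2].round(4)
print('key',r(t,(242.1,247.3),.09),r(s,(311.6,247.4),.09))
b=[[190.6,256.1],[253.1,232.3],[261.4,254.1],[198.9,277.9]]
P=[r(t,p,.042) for p in b]; print('stand c',np.mean(P,0)); 
for i,j in((0,1),(3,2)): print('stand yaw y-axis',np.arctan2(*(P[i]-P[j])[::-1]),np.linalg.norm(P[i]-P[j]))
a=r(t,(236,247+3.1),.09)-r(t,(248.2,244.5),.09);
a=r(t,[235.05,250.1],.09)-r(t,[249.15,244.45],.09);print('key yaw',np.arctan2(a[1],a[0]))
print('lock',r(t,(327,173.6),.084),r(s,(231,186.6),.084))
f=lambda x,y:r(t,(280+(x-400)/4.255,135+y/4.286),.072)
TL,TR,BL=f(447,15),f(780,57),f(415,292)
print('box',np.linalg.norm(TL-TR),'y-ax',np.arctan2(*(TL-TR)[::-1]),'x-ax',np.arctan2(*(TL-BL)[::-1]))
k=f(588,270);l=r(t,(327,173.6),.084);print('bolt ax',np.arctan2(*(l-k)[::-1]))
R=manip.get_state()['qpos'];print(R)
E
```

```text
key [0.4673 0.3062] [0.4676 0.3095]
stand c [0.45475  0.347075]
stand yaw y-axis 1.9138202672156 0.15460711497211246
stand yaw y-axis 1.9100889412489412 0.15323592920721957
key yaw 1.9313164704380728
lock [0.6324 0.11  ] [0.6321 0.1076]
box 0.18548706154338637 y-ax 1.4170812940033106 x-ax -0.14108353223097908
bolt ax -0.13675571173090437
[ 1.22698669e+00  2.76183995e-01  1.50528675e+00 -3.91985835e-05
  1.36067649e+00 -1.21011935e-01]
```

```bash
cat >> h.py <<'E'
from scipy.spatial.transform import Rotation as Ro
def to(x,y,z,psi):
    "shares that take the tool from the present pose to TCP xyz, tool y at world yaw psi, pointing down"
    s=manip.get_state();R=Ro.from_quat(np.roll(s['ee_rot'],-1)).as_matrix()
    cy=np.array([np.cos(psi),np.sin(psi),0]);cz=np.array([0,0,-1.]);T=np.c_[np.cross(cy,cz),cy,cz]
    print('t',round(s['clock'],2),'pos',np.round(s['position'],4),'psi',round(np.arctan2(R[1,1],R[0,1]),3),'F',np.round(s['contact_force'],1),'M',np.round(s['moment'],2),'w',round(s['width'],4),'gf',round(s['gripper_force'],1))
    print('d',(R.T@(np.array([x,y,z])-s['position'])/.25).round(3),'a',(Ro.from_matrix(R.T@T).as_rotvec()/(np.pi/2)).round(3))
E
python3 -m jog '[{"dx":-0.776,"dy":-0.341,"az":0.3,"grip":-0.1},{"dx":-0.776,"dy":-0.341,"az":0.3,"grip":-0.1},{"dx":-0.776,"dy":-0.341,"az":0.3,"grip":-0.1},{"dx":-0.776,"dy":-0.341,"az":0.3,"grip":-0.1},{"dx":-0.776,"dy":-0.341,"az":0.3,"grip":-0.1}]' 40
python3 -c "from h import *;to(.4678,.3085,.16,.341)"
```

```text
t 0.3 pos [0.127  0.5607 0.231 ] psi 1.348 F [ 0.  -0.5 -0.5] M [ 0.03 -0.01  0.01] w 0.0854 gf 0.0
d [-1.552 -0.682  0.284] a [-0.     0.     0.641]schema error: expected keys dx, dy, dz, ax, ay, az, grip
```

```bash

python3 -m jog '[{"dx":-0.776,"dy":-0.341,"dz":0,"ax":0,"ay":0,"az":0.3,"grip":-0.1},{"dx":-0.776,"dy":-0.341,"dz":0,"ax":0,"ay":0,"az":0.3,"grip":-0.1},{"dx":-0.776,"dy":-0.341,"dz":0,"ax":0,"ay":0,"az":0.3,"grip":-0.1},{"dx":-0.776,"dy":-0.341,"dz":0,"ax":0,"ay":0,"az":0.3,"grip":-0.1},{"dx":-0.776,"dy":-0.341,"dz":0,"ax":0,"ay":0,"az":0.3,"grip":-0.1}]' 40
python3 -c "from h import *;to(.4678,.3085,.16,.341)"
```

```text
clock: 0.72
position: [0.2956, 0.4357, 0.2314]
ee_rot: [0.0, 0.341, 0.94, 0.0]
contact_force: [1.0, 0.4, 0.2]
width: 0.0384
gripper_force: 0.0
t 0.72 pos [0.2956 0.4357 0.2314] psi 0.874 F [1.  0.4 0.2] M [ 0.03 -0.01 -0.01] w 0.0384 gf 0.0
d [-0.855  0.052  0.286] a [ 0.   -0.    0.34]
```

```bash

python3 -m jog '[{"dx":-0.855,"dy":0.052,"dz":0.1,"ax":0,"ay":0,"az":0.34,"grip":-0.1},{"dx":-0.855,"dy":0.052,"dz":0.1,"ax":0,"ay":0,"az":0.34,"grip":-0.1},{"dx":-0.855,"dy":0.052,"dz":0.1,"ax":0,"ay":0,"az":0.34,"grip":-0.1},{"dx":-0.855,"dy":0.052,"dz":0.1,"ax":0,"ay":0,"az":0.34,"grip":-0.1},{"dx":-0.855,"dy":0.052,"dz":0.28,"ax":0,"ay":0,"az":0.34,"grip":-0.1}]'
python3 -m jog '[{"dx":0,"dy":0,"dz":0.1,"ax":0,"ay":0,"az":0,"grip":-0.1},{"dx":0,"dy":0,"dz":0.1,"ax":0,"ay":0,"az":0,"grip":-0.1},{"dx":0,"dy":0,"dz":0.1,"ax":0,"ay":0,"az":0,"grip":-0.1}]'
python3 - <<'E'
from h import *
to(.4678,.3085,.053,.341)
t=shot('top');s=shot('side')
c=lambda d,x,y:cv2.resize(cv2.cvtColor(d['img'][y:y+120,x:x+80],cv2.COLOR_RGB2BGR),(400,600),interpolation=cv2.INTER_CUBIC)
cv2.imwrite('pics/g1.png',np.hstack([c(t,200,190),c(s,275,180)]))
E
```

```text
clock: 1.13
position: [0.4573, 0.3213, 0.186]
ee_rot: [0.003, 0.579, 0.815, 0.005]
contact_force: [1.4, 0.9, -0.1]
width: 0.0384
gripper_force: 0.0
clock: 1.38
position: [0.4503, 0.3212, 0.1559]
ee_rot: [-0.001, 0.577, 0.817, -0.002]
contact_force: [0.2, 0.7, 0.9]
width: 0.0386
gripper_force: 0.0
t 1.38 pos [0.4503 0.3212 0.1559] psi 0.342 F [0.2 0.7 0.9] M [-0.01 -0.04  0.01] w 0.0386 gf 0.0
d [-0.071  0.05   0.411] a [-0.002  0.     0.001]
```

View pics/g1.png

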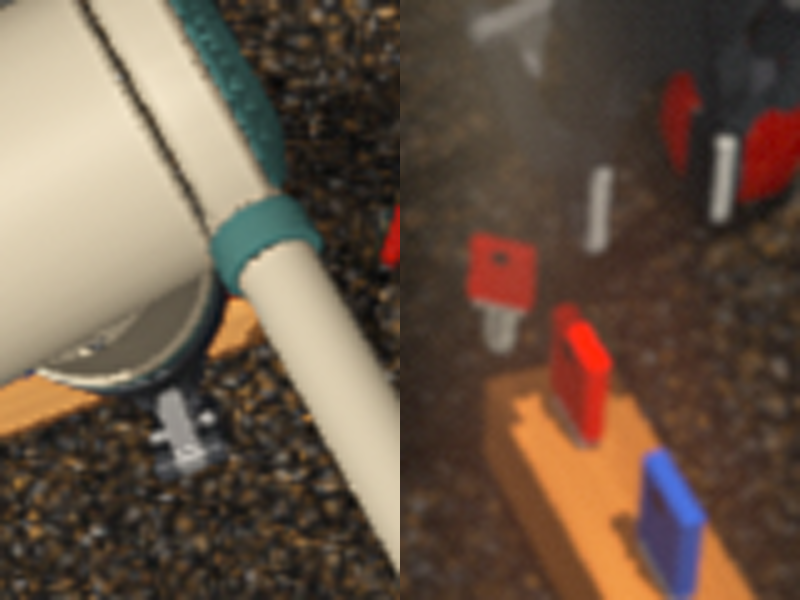

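The fingers sit above the red key, straddling it along the stand's x: side view fingertips at (314,230) and (339,224), key top at (309,245). I'll shift over it and go down.

```bash

python3 -m jog '[{"dx":-0.071,"dy":0.05,"dz":0.05,"ax":0,"ay":0,"az":0,"grip":-0.1},{"dx":-0.071,"dy":0.05,"dz":0.05,"ax":0,"ay":0,"az":0,"grip":-0.1},{"dx":-0.071,"dy":0.05,"dz":0.15,"ax":0,"ay":0,"az":0,"grip":-0.1}]'
python3 -m jog '[{"dx":0,"dy":0,"dz":0.1,"ax":0,"ay":0,"az":0,"grip":-0.1},{"dx":0,"dy":0,"dz":0.18,"ax":0,"ay":0,"az":0,"grip":-0.1},{"dx":0,"dy":0,"dz":0.26,"ax":0,"ay":0,"az":0,"grip":-0.1},{"dx":0,"dy":0,"dz":0.26,"ax":0,"ay":0,"az":0,"grip":-0.1},{"dx":0,"dy":0,"dz":0.26,"ax":0,"ay":0,"az":0,"grip":-0.1}]'
python3 -c "from h import *;to(.4678,.3085,.053,.341)"
```

```text
clock: 1.73
position: [0.4729, 0.3121, 0.1249]
ee_rot: [0.003, 0.576, 0.818, 0.006]
contact_force: [1.3, -0.4, 0.2]
width: 0.0386
gripper_force: 0.0
clock: 2.15
position: [0.4685, 0.3103, 0.0551]
ee_rot: [-0.0, 0.576, 0.818, 0.0]
contact_force: [-0.8, 0.7, -0.2]
width: 0.0385
gripper_force: 0.0
t 2.15 pos [0.4685 0.3103 0.0551] psi 0.344 F [-0.8  0.7 -0.2] M [ 0.02  0.01 -0.01] w 0.0385 gf 0.0
d [-0.006 -0.005  0.009] a [ 0.    -0.     0.002]
```

```bash

python3 -m jog '[{"dx":-0.005,"dy":-0.004,"dz":0.008,"ax":0,"ay":0,"az":0,"grip":-0.4},{"dx":-0.005,"dy":-0.004,"dz":0.008,"ax":0,"ay":0,"az":0,"grip":-0.7},{"dx":-0.005,"dy":-0.004,"dz":0.008,"ax":0,"ay":0,"az":0,"grip":-1},{"dx":-0.005,"dy":-0.004,"dz":0.008,"ax":0,"ay":0,"az":0,"grip":-1},{"dx":-0.005,"dy":-0.004,"dz":0.008,"ax":0,"ay":0,"az":0,"grip":-1}]' 25
python3 -m jog '[{"dx":0,"dy":0,"dz":0,"ax":0,"ay":0,"az":0,"grip":-1},{"dx":0,"dy":0,"dz":0,"ax":0,"ay":0,"az":0,"grip":-1}]' 80
python3 -c "from h import *;to(.4678,.3085,.17,.341)"
```

```text
clock: 2.57
position: [0.4693, 0.3086, 0.0541]
ee_rot: [0.0, 0.576, 0.817, 0.001]
contact_force: [-1.7, 1.3, 6.7]
width: 0.0097
gripper_force: 30.6
clock: 2.73
position: [0.4694, 0.3086, 0.0542]
ee_rot: [0.001, 0.576, 0.817, 0.001]
contact_force: [-0.6, 0.9, 6.7]
width: 0.0096
gripper_force: 77.9
t 2.73 pos [0.4694 0.3086 0.0542] psi 0.342 F [-0.6  0.9  6.7] M [0.06 0.19 0.01] w 0.0096 gf 77.9
d [ 0.002 -0.005 -0.463] a [ 0.002 -0.001  0.001]
```

```bash

python3 -m jog '[{"dx":0,"dy":0,"dz":-0.06,"ax":0,"ay":0,"az":0,"grip":-1},{"dx":0,"dy":0,"dz":-0.15,"ax":0,"ay":0,"az":0,"grip":-1},{"dx":0,"dy":0,"dz":-0.27,"ax":0,"ay":0,"az":0,"grip":-1},{"dx":0,"dy":0,"dz":-0.4,"ax":0,"ay":0,"az":0,"grip":-1},{"dx":0,"dy":0,"dz":-0.5,"ax":0,"ay":0,"az":0,"grip":-1}]'
python3 - <<'E'
from h import *
to(.632,.109,.175,1.43)
s=shot('side','lift.png')
E
```

```text
clock: 3.15
position: [0.469, 0.308, 0.1801]
ee_rot: [0.001, 0.576, 0.817, 0.001]
contact_force: [0.4, 0.6, -0.7]
width: 0.009
gripper_force: 78.5
t 3.15 pos [0.469  0.308  0.1801] psi 0.343 F [ 0.4  0.6 -0.7] M [ 0.01 -0.08 -0.02] w 0.009 gf 78.5
d [-0.969  0.347  0.021] a [ 0.002  0.001 -0.692]
```

View pics/lift.png

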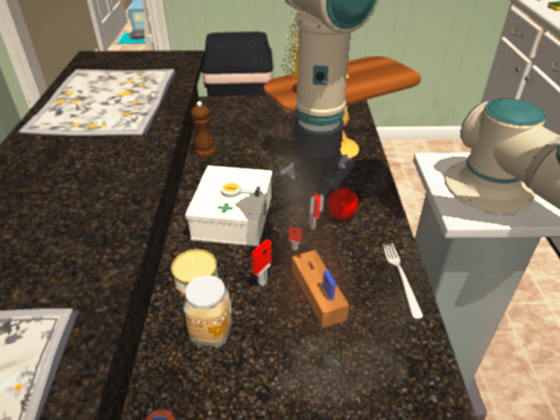

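The key hangs in the gripper at (315,212) and the blue key is still in the stand. Next I'll carry the red key over the lock.

```bash

python3 -m jog '[{"dx":-0.12,"dy":0.04,"dz":0,"ax":0,"ay":0,"az":-0.07,"grip":-1},{"dx":-0.24,"dy":0.09,"dz":0,"ax":0,"ay":0,"az":-0.14,"grip":-1},{"dx":-0.36,"dy":0.13,"dz":0,"ax":0,"ay":0,"az":-0.21,"grip":-1},{"dx":-0.48,"dy":0.17,"dz":0,"ax":0,"ay":0,"az":-0.28,"grip":-1},{"dx":-0.6,"dy":0.21,"dz":0,"ax":0,"ay":0,"az":-0.35,"grip":-1}]'
python3 -c "from h import *;to(.632,.109,.175,1.43)"
```

```text
clock: 3.62
position: [0.569, 0.183, 0.1776]
ee_rot: [0.0, 0.33, 0.944, 0.0]
contact_force: [0.0, -0.0, -0.0]
width: 0.0091
gripper_force: 78.6
t 3.62 pos [0.569  0.183  0.1776] psi 0.898 F [ 0. -0. -0.] M [ 0.   -0.05 -0.01] w 0.0091 gf 78.6
d [-0.382 -0.074  0.01 ] a [ 0.     0.    -0.339]
```

```bash

python3 -m jog '[{"dx":-0.1,"dy":-0.02,"dz":0,"ax":0,"ay":0,"az":-0.07,"grip":-1},{"dx":-0.2,"dy":-0.04,"dz":0,"ax":0,"ay":0,"az":-0.14,"grip":-1},{"dx":-0.3,"dy":-0.06,"dz":0,"ax":0,"ay":0,"az":-0.21,"grip":-1},{"dx":-0.382,"dy":-0.074,"dz":0.01,"ax":0,"ay":0,"az":-0.28,"grip":-1},{"dx":-0.382,"dy":-0.074,"dz":0.01,"ax":0,"ay":0,"az":-0.339,"grip":-1}]'
python3 -m jog '[{"dx":0,"dy":0,"dz":0.05,"ax":0,"ay":0,"az":0,"grip":-1},{"dx":0,"dy":0,"dz":0.1,"ax":0,"ay":0,"az":0,"grip":-1},{"dx":0,"dy":0,"dz":0.1,"ax":0,"ay":0,"az":0,"grip":-1}]'
python3 - <<'E'
from h import *
to(.632,.109,.132,1.43)
t=shot('top');s=shot('side')
c=lambda d,x,y:cv2.resize(cv2.cvtColor(d['img'][y:y+84,x:x+56],cv2.COLOR_RGB2BGR),(400,600),interpolation=cv2.INTER_CUBIC)
cv2.imwrite('pics/l1.png',np.hstack([c(t,299,140),c(s,205,120)]))
E
```

```text
clock: 4.03
position: [0.634, 0.1061, 0.1743]
ee_rot: [0.001, 0.072, 0.997, -0.001]
contact_force: [1.1, -0.3, -1.2]
width: 0.0092
gripper_force: 78.6
clock: 4.28
position: [0.6294, 0.1093, 0.1473]
ee_rot: [-0.003, 0.073, 0.997, -0.0]
contact_force: [-1.3, -0.5, -0.6]
width: 0.0088
gripper_force: 78.6
t 4.28 pos [0.6294 0.1093 0.1473] psi 1.424 F [-1.3 -0.5 -0.6] M [ 0.01  0.02 -0.  ] w 0.0088 gf 78.6
d [-0.011  0.     0.061] a [-0.001 -0.003 -0.004]
```

View pics/l1.png

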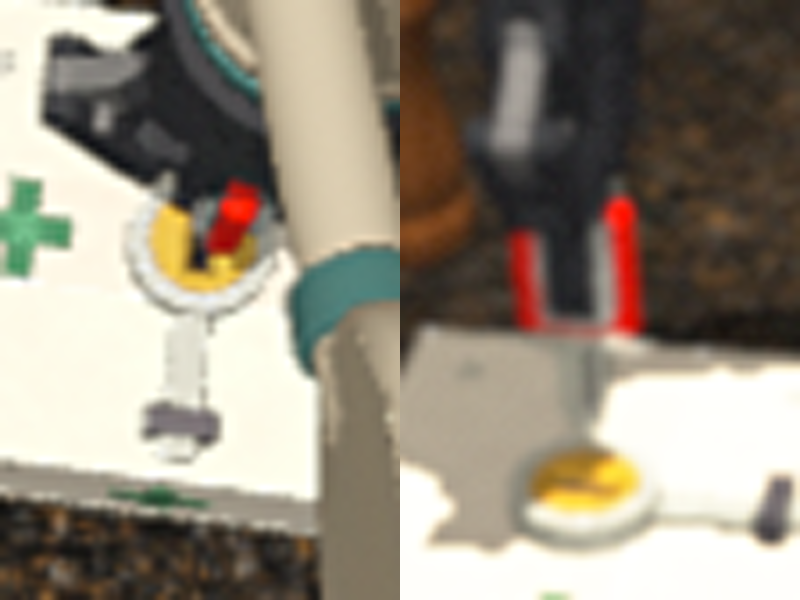

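The crops show the key upright above the plug. In the side view the plug's centre is at (231.2,187) and the head's lower edge at (229.6,166). I'll check the alignment numerically.

```bash
python3 - <<'E'
from h import *
s=shot('side');t=shot('top');p=manip.get_state()['position'];print(p.round(4))
im=s['img'][140:170,215:250];H=cv2.cvtColor(im,cv2.COLOR_RGB2HSV)
m=((H[...,0]<6)|(H[...,0]>174))&(H[...,1]>190)&(H[...,2]>90)
for r in range(30):
    c=np.where(m[r])[0]
    if len(c): print(r+140,c.min()+215,c.max()+215,end=' | ')
z0=p[2]-.0442
print()
for z in(z0,z0+.034,z0+.058,z0+.08): print('side',proj(s,[p[0],p[1],z]).round(2),proj(t,[p[0],p[1],z]).round(2))
print('lock',proj(s,[.632,.109,.084]),proj(t,[.632,.109,.084]))
im=t['img'][160:182,318:340];H=cv2.cvtColor(im,cv2.COLOR_RGB2HSV)
m=(((H[...,0]<6)|(H[...,0]>174))&(H[...,1]>190)&(H[...,2]>90)).astype(np.uint8)
print(cv2.boxPoints(cv2.minAreaRect(max(cv2.findContours(m,0,2)[0],key=cv2.contourArea)))+[318,160])
E
```

```text
[0.6315 0.11   0.1507]
147 235 236 | 148 234 237 | 149 233 237 | 150 234 237 | 151 234 237 | 152 221 237 | 153 220 237 | 154 220 237 | 155 220 237 | 156 220 237 | 157 220 237 | 158 220 238 | 159 220 238 | 160 221 237 | 161 221 238 | 162 221 237 | 163 221 238 | 164 221 238 | 165 235 238 | 
side [230.52 178.93] [328.25 171.35]
side [229.44 165.92] [330.23 167.13]
side [228.64 156.39] [331.72 163.96]
side [227.89 147.39] [333.16 160.9 ]
lock [231.02632562 186.96758508] [327.44421368 173.76048938]
[[327.70000172 172.89999866]
 [330.70000172 163.9000001 ]
 [334.90000153 165.30000019]
 [331.90000057 174.29999924]]
```

```bash

python3 -m jog '[{"dx":0,"dy":-0.003,"dz":0.04,"ax":0,"ay":0,"az":0,"grip":-1},{"dx":0,"dy":-0.003,"dz":0.08,"ax":0,"ay":0,"az":0,"grip":-1},{"dx":0,"dy":-0.003,"dz":0.1,"ax":0,"ay":0,"az":0,"grip":-1},{"dx":0,"dy":-0.003,"dz":0.12,"ax":0,"ay":0,"az":0,"grip":-1},{"dx":0,"dy":-0.003,"dz":0.12,"ax":0,"ay":0,"az":0,"grip":-1}]'
python3 -c "from h import *;to(.632,.109,.096,1.43)"
```

```text
clock: 4.9
position: [0.6301, 0.1091, 0.1182]
ee_rot: [-0.001, 0.073, 0.997, -0.0]
contact_force: [-0.2, -0.6, -1.0]
width: 0.0091
gripper_force: 78.6
t 4.9 pos [0.6301 0.1091 0.1182] psi 1.425 F [-0.2 -0.6 -1. ] M [-0.03  0.01 -0.01] w 0.0091 gf 78.6
d [-0.008  0.001  0.089] a [-0.    -0.002 -0.003]
```

The tip is about 10 mm down the keyway without any contact. I'll push on with a small wiggle.

```bash

python3 -m jog '[{"dx":0,"dy":0,"dz":0.02,"ax":0,"ay":0,"az":0.03,"grip":-1},{"dx":0,"dy":0,"dz":0.03,"ax":0,"ay":0,"az":-0.03,"grip":-1},{"dx":0,"dy":0,"dz":0.04,"ax":0,"ay":0,"az":0.03,"grip":-1},{"dx":0,"dy":0,"dz":0.05,"ax":0,"ay":0,"az":-0.03,"grip":-1},{"dx":0,"dy":0,"dz":0.05,"ax":0,"ay":0,"az":0,"grip":-1}]' 110
python3 -c "from h import *;to(.632,.109,.096,1.43)"
```

```text
clock: 5.32
position: [0.6312, 0.109, 0.1073]
ee_rot: [0.0, 0.072, 0.997, -0.0]
contact_force: [0.2, -0.3, -0.1]
width: 0.0088
gripper_force: 108.5
t 5.32 pos [0.6312 0.109  0.1073] psi 1.427 F [ 0.2 -0.3 -0.1] M [-0.13 -0.02 -0.02] w 0.0088 gf 108.5
d [-0.003  0.     0.045] a [-0.     0.    -0.002]
```

```bash
python3 - <<'E'
from h import *
t=shot('top');s=shot('side')
c=lambda d,x,y:cv2.resize(cv2.cvtColor(d['img'][y:y+84,x:x+56],cv2.COLOR_RGB2BGR),(400,600),interpolation=cv2.INTER_CUBIC)
cv2.imwrite('pics/l2.png',np.hstack([c(t,299,140),c(s,205,130)]))
p=manip.get_state()['position'];z=p[2]-.0442
for q in(.032,.036,.08): print(proj(s,[p[0],p[1],z+q]))
E
```

```text
[231.08049847 182.85611465]
[230.95759224 181.37619812]
[229.56387974 164.59447642]
```

View pics/l2.png

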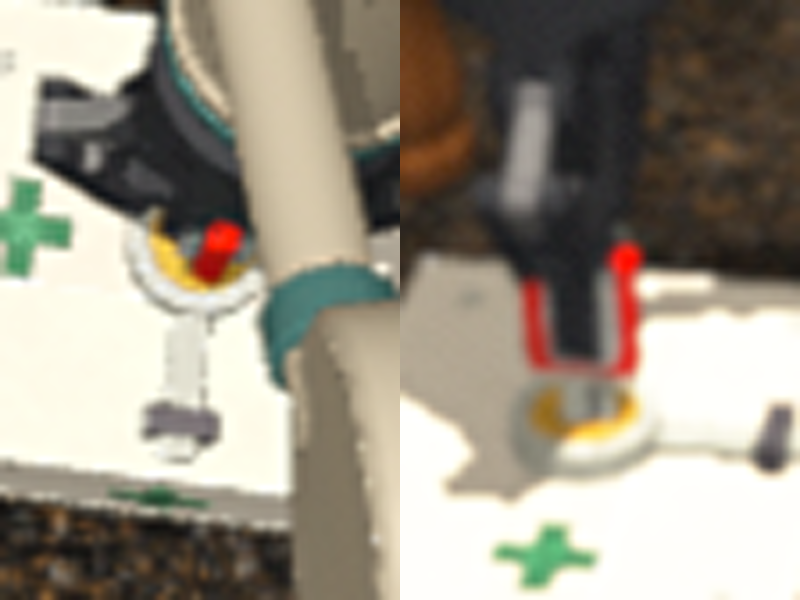

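The key is in the keyway without slipping: the head's lower edge is at side (231,182), where I expected it, with about 10 mm of blade still showing. I'll keep pushing.

```bash

python3 -m jog '[{"dx":0,"dy":0,"dz":0.015,"ax":0,"ay":0,"az":0.03,"grip":-1},{"dx":0,"dy":0,"dz":0.025,"ax":0,"ay":0,"az":-0.03,"grip":-1},{"dx":0,"dy":0,"dz":0.035,"ax":0,"ay":0,"az":0.03,"grip":-1},{"dx":0,"dy":0,"dz":0.04,"ax":0,"ay":0,"az":-0.03,"grip":-1},{"dx":0,"dy":0,"dz":0.04,"ax":0,"ay":0,"az":0,"grip":-1}]'
python3 -c "from h import *;to(.632,.109,.096,1.43)"
python3 -m jog '[{"dx":0,"dy":0,"dz":0.004,"ax":0,"ay":0,"az":0.03,"grip":-1},{"dx":0,"dy":0,"dz":0.008,"ax":0,"ay":0,"az":-0.03,"grip":-1},{"dx":0,"dy":0,"dz":0.012,"ax":0,"ay":0,"az":0.03,"grip":-1},{"dx":0,"dy":0,"dz":0.012,"ax":0,"ay":0,"az":-0.03,"grip":-1},{"dx":0,"dy":0,"dz":0.012,"ax":0,"ay":0,"az":0,"grip":-1}]'
python3 -c "from h import *;to(.632,.109,.096,1.43)"
```

```text
clock: 5.83
position: [0.6322, 0.1089, 0.0992]
ee_rot: [0.002, 0.071, 0.997, -0.0]
contact_force: [-1.0, -1.2, 5.7]
width: 0.0088
gripper_force: 109.3
t 5.83 pos [0.6322 0.1089 0.0992] psi 1.428 F [-1.  -1.2  5.7] M [-0.19  0.02  0.03] w 0.0088 gf 109.3
d [0.001 0.    0.013] a [-0.     0.002 -0.001]
clock: 6.25
position: [0.6325, 0.1088, 0.0963]
ee_rot: [0.002, 0.071, 0.997, -0.0]
contact_force: [0.1, -0.6, 5.5]
width: 0.0088
gripper_force: 109.2
t 6.25 pos [0.6325 0.1088 0.0963] psi 1.428 F [ 0.1 -0.6  5.5] M [-0.28 -0.03  0.01] w 0.0088 gf 109.2
d [0.002 0.    0.001] a [ 0.     0.003 -0.001]
```

```bash

python3 -m jog '[{"dx":0,"dy":0,"dz":0.004,"ax":0,"ay":0,"az":0.03,"grip":-1},{"dx":0,"dy":0,"dz":0.008,"ax":0,"ay":0,"az":-0.03,"grip":-1},{"dx":0,"dy":0,"dz":0.008,"ax":0,"ay":0,"az":0.03,"grip":-1},{"dx":0,"dy":0,"dz":0.008,"ax":0,"ay":0,"az":-0.03,"grip":-1},{"dx":0,"dy":0,"dz":0.008,"ax":0,"ay":0,"az":0,"grip":-1}]'
python3 -c "from h import *;to(.632,.109,.096,1.43)"
python3 -m jog '[{"dx":0,"dy":0,"dz":0.004,"ax":0,"ay":0,"az":0.03,"grip":-1},{"dx":0,"dy":0,"dz":0.008,"ax":0,"ay":0,"az":-0.03,"grip":-1},{"dx":0,"dy":0,"dz":0.008,"ax":0,"ay":0,"az":0.03,"grip":-1},{"dx":0,"dy":0,"dz":0.008,"ax":0,"ay":0,"az":-0.03,"grip":-1},{"dx":0,"dy":0,"dz":0.008,"ax":0,"ay":0,"az":0,"grip":-1}]'
python3 -c "from h import *;to(.632,.109,.096,1.43)"
```

```text
clock: 6.67
position: [0.6327, 0.1092, 0.096]
ee_rot: [0.003, 0.071, 0.997, 0.0]
contact_force: [-3.1, -0.3, 12.3]
width: 0.0087
gripper_force: 110.4
t 6.67 pos [0.6327 0.1092 0.096 ] psi 1.428 F [-3.1 -0.3 12.3] M [-0.06  0.35  0.08] w 0.0087 gf 110.4
d [ 0.003 -0.001  0.   ] a [ 0.001  0.003 -0.001]
clock: 7.08
position: [0.6328, 0.1093, 0.0959]
ee_rot: [0.003, 0.071, 0.997, 0.0]
contact_force: [-4.5, 0.1, 21.9]
width: 0.0087
gripper_force: 112.1
t 7.08 pos [0.6328 0.1093 0.0959] psi 1.428 F [-4.5  0.1 21.9] M [-0.09  0.83  0.05] w 0.0087 gf 112.1
d [ 0.003 -0.001 -0.   ] a [ 0.001  0.004 -0.001]
```

```bash
python3 - <<'E'
from h import *
s=shot('side')
cv2.imwrite('pics/l3.png',cv2.resize(cv2.cvtColor(s['img'][150:210,195:275],cv2.COLOR_RGB2BGR),(800,600),interpolation=cv2.INTER_CUBIC))
for q in(.084,.088): print(proj(s,[.6325,.1087,q]))
E
```

```text
[230.80875572 186.88866732]
[230.68604948 185.42930648]
```

View pics/l3.png

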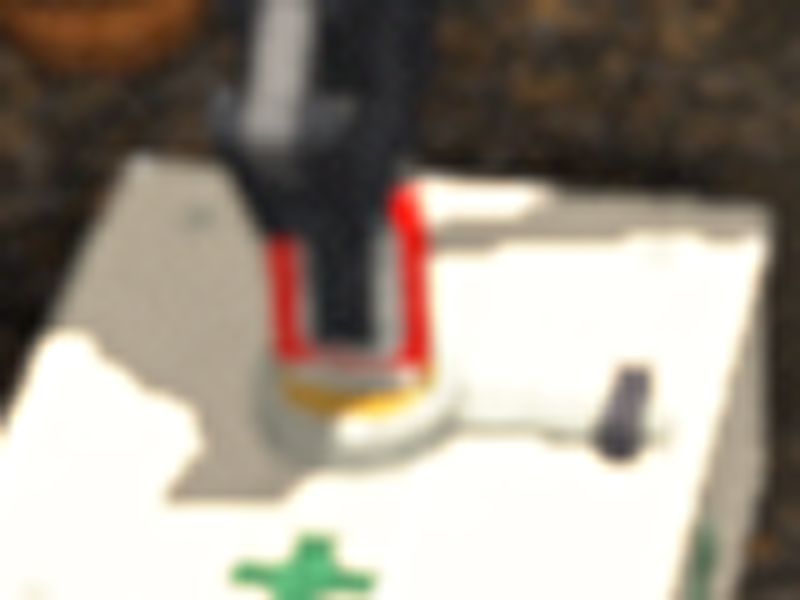

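The shoulder rests on the plug (head's lower edge at side (230,186), as computed for the seated key), and the height and force both show a hard stop. Now I'll turn it clockwise.

```bash

python3 -m jog '[{"dx":0,"dy":0,"dz":0,"ax":0,"ay":0,"az":0.06,"grip":-1},{"dx":0,"dy":0,"dz":0,"ax":0,"ay":0,"az":0.12,"grip":-1},{"dx":0,"dy":0,"dz":0,"ax":0,"ay":0,"az":0.18,"grip":-1},{"dx":0,"dy":0,"dz":0,"ax":0,"ay":0,"az":0.24,"grip":-1},{"dx":0,"dy":0,"dz":0,"ax":0,"ay":0,"az":0.3,"grip":-1}]' 120
python3 -c "from h import *;to(.632,.109,.096,-.13)"
python3 -m jog '[{"dx":0,"dy":0,"dz":0,"ax":0,"ay":0,"az":0.06,"grip":-1},{"dx":0,"dy":0,"dz":0,"ax":0,"ay":0,"az":0.12,"grip":-1},{"dx":0,"dy":0,"dz":0,"ax":0,"ay":0,"az":0.18,"grip":-1},{"dx":0,"dy":0,"dz":0,"ax":0,"ay":0,"az":0.24,"grip":-1},{"dx":0,"dy":0,"dz":0,"ax":0,"ay":0,"az":0.3,"grip":-1}]'
python3 -c "from h import *;to(.632,.109,.096,-.13)"
```

```text
clock: 7.55
position: [0.633, 0.1099, 0.0959]
ee_rot: [0.003, 0.305, 0.952, 0.002]
contact_force: [-4.7, 2.1, 21.5]
width: 0.0086
gripper_force: 117.2
t 7.55 pos [0.633  0.1099 0.0959] psi 0.95 F [-4.7  2.1 21.5] M [0.11 0.71 0.06] w 0.0086 gf 117.2
d [ 0.001 -0.005 -0.   ] a [0.005 0.001 0.688]
clock: 7.97
position: [0.6334, 0.1103, 0.096]
ee_rot: [0.003, 0.519, 0.855, 0.003]
contact_force: [-4.5, 2.0, 20.4]
width: 0.0087
gripper_force: 117.2
t 7.97 pos [0.6334 0.1103 0.096 ] psi 0.479 F [-4.5  2.  20.4] M [0.23 0.59 0.06] w 0.0087 gf 117.2
d [-0.002 -0.008 -0.   ] a [ 0.005 -0.     0.388]
```

```bash

python3 -m jog '[{"dx":0,"dy":0,"dz":0,"ax":0,"ay":0,"az":0.07,"grip":-1},{"dx":0,"dy":0,"dz":0,"ax":0,"ay":0,"az":0.14,"grip":-1},{"dx":0,"dy":0,"dz":0,"ax":0,"ay":0,"az":0.21,"grip":-1},{"dx":0,"dy":0,"dz":0,"ax":0,"ay":0,"az":0.28,"grip":-1},{"dx":0,"dy":0,"dz":0,"ax":0,"ay":0,"az":0.34,"grip":-1}]'
python3 -m jog '[{"dx":0,"dy":0,"dz":0,"ax":0,"ay":0,"az":0.02,"grip":-1},{"dx":0,"dy":0,"dz":0,"ax":0,"ay":0,"az":0.04,"grip":-1},{"dx":0,"dy":0,"dz":0,"ax":0,"ay":0,"az":0.04,"grip":-1}]'
python3 -c "from h import *;to(.632,.109,.096,-.13)"
python3 -m jog '[{"dx":0,"dy":0,"dz":0,"ax":0,"ay":0,"az":0.02,"grip":-1},{"dx":0,"dy":0,"dz":0,"ax":0,"ay":0,"az":0.04,"grip":-1},{"dx":0,"dy":0,"dz":0,"ax":0,"ay":0,"az":0.04,"grip":-1}]'
python3 -c "from h import *;to(.632,.109,.096,-.13)"
```

```text
clock: 8.38
position: [0.6341, 0.1105, 0.096]
ee_rot: [0.002, 0.726, 0.687, 0.004]
contact_force: [-1.3, 2.6, 19.6]
width: 0.0087
gripper_force: 117.2
clock: 8.63
position: [0.6339, 0.1105, 0.096]
ee_rot: [0.002, 0.746, 0.666, 0.004]
contact_force: [-3.2, 2.5, 20.1]
width: 0.0083
gripper_force: 117.3
t 8.63 pos [0.6339 0.1105 0.096 ] psi -0.114 F [-3.2  2.5 20.1] M [0.3  0.55 0.09] w 0.0083 gf 117.3
d [-0.007 -0.007 -0.   ] a [ 0.005 -0.002  0.01 ]
clock: 8.88
position: [0.6343, 0.1105, 0.0959]
ee_rot: [0.002, 0.767, 0.642, 0.004]
contact_force: [-2.4, 2.3, 18.8]
width: 0.009
gripper_force: 117.3
t 8.88 pos [0.6343 0.1105 0.0959] psi -0.177 F [-2.4  2.3 18.8] M [0.23 0.29 0.1 ] w 0.009 gf 117.3
d [-0.007 -0.008 -0.   ] a [ 0.006 -0.002 -0.03 ]
```

```bash

python3 -m jog '[{"dx":0,"dy":0,"dz":0,"ax":0,"ay":0,"az":0.02,"grip":-1},{"dx":0,"dy":0,"dz":0,"ax":0,"ay":0,"az":0.04,"grip":-1},{"dx":0,"dy":0,"dz":0,"ax":0,"ay":0,"az":0.04,"grip":-1}]'
python3 -c "from h import *;to(.632,.109,.096,-.13)"
python3 - <<'E'
from h import *
s=shot('side');t=shot('top')
c=lambda d,x,y:cv2.resize(cv2.cvtColor(d['img'][y:y+60,x:x+40],cv2.COLOR_RGB2BGR),(400,600),interpolation=cv2.INTER_CUBIC)
cv2.imwrite('pics/e1.png',np.hstack([c(t,305,155),c(s,225,155)]))
E
```

```text
clock: 9.13
position: [0.6345, 0.1104, 0.0959]
ee_rot: [0.002, 0.787, 0.617, 0.005]
contact_force: [-1.2, 2.0, 20.0]
width: 0.0084
gripper_force: 117.2
t 9.13 pos [0.6345 0.1104 0.0959] psi -0.24 F [-1.2  2.  20. ] M [0.24 0.3  0.13] w 0.0084 gf 117.2
d [-0.008 -0.008 -0.   ] a [ 0.006 -0.003 -0.07 ]
```

View pics/e1.png

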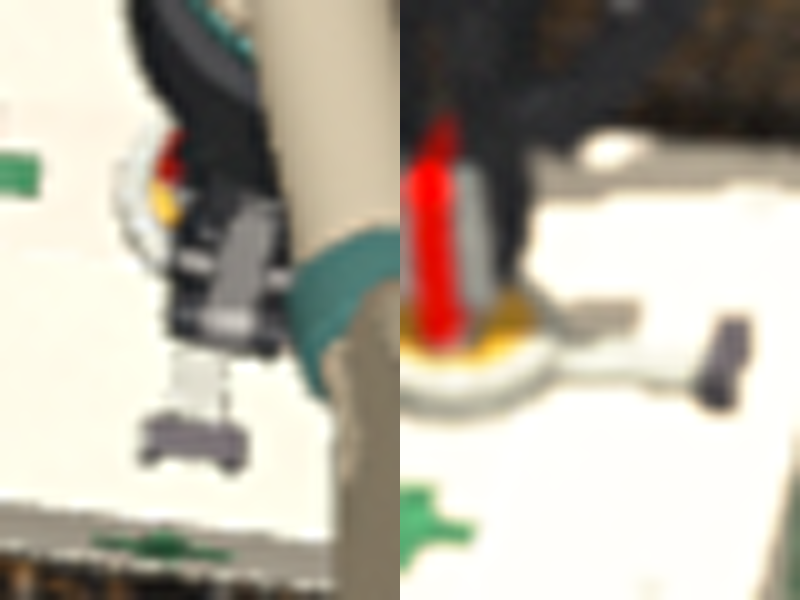

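The bolt no longer pokes out past the keeper at top (324,200), and the key head has turned a quarter. I'll press a little more against the stop.

```bash

python3 -m jog '[{"dx":0,"dy":0,"dz":0,"ax":0,"ay":0,"az":0.02,"grip":-1},{"dx":0,"dy":0,"dz":0,"ax":0,"ay":0,"az":0.03,"grip":-1},{"dx":0,"dy":0,"dz":0,"ax":0,"ay":0,"az":0.03,"grip":-1}]'
python3 -c "from h import *;to(.632,.109,.096,-.13)"
python3 -m jog '[{"dx":0,"dy":0,"dz":0,"ax":0,"ay":0,"az":0.02,"grip":-1},{"dx":0,"dy":0,"dz":0,"ax":0,"ay":0,"az":0.03,"grip":-1},{"dx":0,"dy":0,"dz":0,"ax":0,"ay":0,"az":0.03,"grip":-1}]'
python3 -c "from h import *;to(.632,.109,.096,-.13)"
```

```text
clock: 9.48
position: [0.6346, 0.1104, 0.0959]
ee_rot: [0.002, 0.801, 0.599, 0.005]
contact_force: [-0.8, 1.8, 18.6]
width: 0.0089
gripper_force: 117.2
t 9.48 pos [0.6346 0.1104 0.0959] psi -0.286 F [-0.8  1.8 18.6] M [0.24 0.28 0.29] w 0.0089 gf 117.2
d [-0.008 -0.008 -0.001] a [ 0.006 -0.003 -0.099]
clock: 9.73
position: [0.6346, 0.1103, 0.0959]
ee_rot: [0.002, 0.814, 0.581, 0.005]
contact_force: [-0.6, 2.3, 19.0]
width: 0.0087
gripper_force: 117.4
t 9.73 pos [0.6346 0.1103 0.0959] psi -0.332 F [-0.6  2.3 19. ] M [0.26 0.31 0.61] w 0.0087 gf 117.4
d [-0.008 -0.008 -0.   ] a [ 0.006 -0.003 -0.129]
```

The moment rose from 0.13 to 0.61 N m, so the plug is on its stop. I'll hold briefly, check, and hand in.

```bash

python3 -m jog '[{"dx":0,"dy":0,"dz":0,"ax":0,"ay":0,"az":0,"grip":-1},{"dx":0,"dy":0,"dz":0,"ax":0,"ay":0,"az":-0.01,"grip":-1},{"dx":0,"dy":0,"dz":0,"ax":0,"ay":0,"az":-0.01,"grip":-1},{"dx":0,"dy":0,"dz":0,"ax":0,"ay":0,"az":-0.01,"grip":-1},{"dx":0,"dy":0,"dz":0,"ax":0,"ay":0,"az":-0.01,"grip":-1}]'
python3 -c "from h import *;to(.632,.109,.096,-.13);
s=manip.get_state()
print(manip.sign_off() if s['moment'][2]>.2 and s['contact_force'][2]>5 else 'check')"
```

```text
clock: 10.15
position: [0.6346, 0.1104, 0.0959]
ee_rot: [0.002, 0.81, 0.587, 0.005]
contact_force: [-0.2, 2.5, 18.4]
width: 0.0086
gripper_force: 117.3
t 10.15 pos [0.6346 0.1104 0.0959] psi -0.316 F [-0.2  2.5 18.4] M [0.23 0.31 0.44] w 0.0086 gf 117.3
d [-0.008 -0.008 -0.   ] a [ 0.006 -0.003 -0.119]
the job is handed in; nothing more can be done
None
```

The job is handed in at 10.2 s: the red key is fully home, turned clockwise to its stop and still gripped, the bolt is drawn back, and the blue key was left alone in the stand.

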